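# Hang the tape bracket on its spring screw

## Robot

A 6-joint arm with a two-finger parallel gripper is mounted at the origin on the work surface; the furniture and walls round the work are solid. World frame = base frame: x ahead of the robot, y to its left, z up, the work surface at z = 0. Lengths are in m, angles in degrees, forces in N, time in s.
With the tool pointing down it reaches from about 0.35 to 0.875 m from the base axis. Payload 4.2 kg.
Tool frame: the origin (TCP) lies midway between the tips of the shut fingers; the grasp point (between the pads) lies 19 mm behind it; y points along the fingers, z is the direction in which the jaws open and shut, and the axes are right-handed (so a half turn about y gives the same grasp; the last joint's range is limited). The gripper opens to 87 mm and grips with 3 to 60 N. Pads are 19 mm wide; open, the fingers measure 117 mm over their backs; the gripper's body (75 mm by 190 mm) begins 51 mm behind the grasp point.
Start: joints at [89.76, 22.042, 0.453, 0, -68.411, -14.817], TCP at [0.162, 0.604, 0.223] pointing down, gripper open.
Joint ranges: [-179.83, 179.83], [-69.29, 118.12], [-61.27, 80.66], [-181.25, 117.63], [-171.15, -9.14], [-177.46, 177.46]. Speed limits (degrees/s): [159.86, 159.86, 180, 180, 180, 180].

## Interface

Orientations are given as [roll, pitch, yaw] about the fixed x, y, z axes, in that order (R = Rz(yaw) Ry(pitch) Rx(roll)).
In Python, from workcell import env gives the robot as it stands. The module is installed in compiled form; this text tells all that it offers. Calls block until the motion is done:
- env.goto(position, orientation): joint-space move of the TCP to a pose.
- env.move_straight(position, rotation=None, rate=0.15, force_limit=None): straight line of the TCP; rotation=None keeps the orientation; rate is the mean speed in m/s. With force_limit (N) it stops when the force on the tool has changed by that much, and returns True; else False.
- env.set_joints(angles): joint-space move.
- env.gripper_to(opening, grasp_force=None): opening from 0.0 (shut) to 1.0 (fully open); grasp_force is the grip in N (None keeps the last); returns when the fingers have stopped.
- env.dwell(seconds).
- env.inverse_kinematics(position, orientation): joint angles nearest the present ones, or None.
- env.read_state(): the state.
- env.grab_frame(name): name is "side" or "top" or "wrist"; returns a dict with "image" (480x640x3 uint8, blue, green, red), "fx", "fy", "cx", "cy" (pixels), "D" ([k1, k2, p1, p2, k3] as OpenCV has them; the pictures are not rectified), "position" and "orientation" of the camera in the world. Camera axes: x right, y up, looking along -z (the intrinsics and any distortion apply to the point x, -y, -z); pixel columns grow to the right and rows downward; lengths in m; the calibration is good to about 2 mm. A picture is of the moment at which its call begins. There is no depth.
A pose or a line that the arm cannot do raises env.Unreachable and nothing moves.
- env.close_job(): hands the job in, once; it reports no verdict.
Trained networks look in a picture, given as the dict that the camera call returned (one of the last four; its "shot" number tells which), for a name from the list of things; names that differ only in an ending like _2 or _b are one class to them, and where a whole thing is asked for, a point or a joint stands for the part that bears it (a point fixed in the world has none). Each returns a list of dicts, best first, with "score" (0 to 1); they miss things now and then, are a little off and sometimes report something else, mostly with a low value. They report only what shows in the picture. A call takes as long as a camera call.
- env.search_frame(picture, thing): "xyz" ([x, y, z] in m, in world coordinates, good to about 4 mm: the middle of the surface that is visible of it).
- env.trace(picture, thing): "mask" (480x640 bool, what is visible of it).
The state is a dict: "clock": time; "joint_positions": joint angles; "qvel": joint speeds; "joint_torque": joint torques, N m; "position": TCP position; "tool_rot": TCP orientation; "force": force on the tool from outside, world axes, zero at the start; "wrist_torque": the same for the moment, N m; "opening": opening from 0.0 (shut) to 1.0 (fully open).
Only numpy, scipy, OpenCV 4.12 (cv2) and the standard library are available. Lean on these libraries where they do the work, as an engineer would, in place of code of your own. Each camera call takes 0.05 s, during which the arm holds its last target.

## Task

Hang the red tape bracket on the brass screw of the upright wooden board: pass the screw's head through the wide opening of the bracket's keyhole until the plate lies flat against the board, then pull the bracket straight down until it clicks past the ridge and is fully home, hanging level and flat. The screw may stand anywhere along its short slot, so feel for it and work gently: never force the bracket against the board or the screw. Leave the masking tape, the yellow bottle and the glue stick where they stand.

Things in the scene. Friction and masses are not known exactly. Their poses are not given: they have to be found in the camera images.
- bracket: Red tape bracket, loose, 0.2 kg, first standing upright on its tray. Origin: middle of the lower edge of its plate's BACK face; x points out of the back (into the board when hung), y left, z up. Plate 100 wide (y), 130 high (z), 8 thick (x -8 to 0). At its foot a tray stands out in front to x = -60, 14 high. A keyhole goes through the plate on its middle line: see keyhole_wide, keyhole_seat, ridge.
- bracket_arm (a point): Grasp place, at bracket (-42, 0, 118) mm: centre of the wooden arm that stands out of the plate's front near its top, 14 wide (y), 16 high, from the plate to x = -72, where a tip turns up to z = 140 (tip: x -64 to -74). Grasp it firmly across y, from above, between plate and tip. Axes as the bracket.
- keyhole_wide (a point): Centre of the keyhole's wide opening, on the plate's back face, at bracket (0, 0, 58.5) mm; the opening is 19 wide (y) and 24 high (z 46.5 to 70.5). Axes as the bracket.
- keyhole_seat (a point): Where the screw's shank rests when the bracket is fully home: in the top of the keyhole's slot (9.5 wide, z 70.5 to 89), on the plate's back face, at bracket (0, 0, 86) mm, 27.5 mm above keyhole_wide. Axes as the bracket.
- ridge (a point): Crest of the steel click ridge on the plate's front, on both sides of the slot, at bracket (-11, 0, 77) mm: it ramps up from 0 at z = 71 to 3 mm at z = 77, then falls away steeply. It lifts the screw's head by 2 mm against its spring; the bracket must be pulled down with 3 to 14 N to pass it, its own weight is not enough. Home, the pull rises sharply.
- board: Upright wooden board, fixed, 190 wide (y), 190 high, 18 thick. Origin: at the table, middle of the front face; x points into the board (the front face, x = 0, looks to -x, towards the robot), y left, z up. Foot and braces are behind it. The brass screw stands out of its front. Bracket and board (screw included) must never press on each other with more than 25 N.
- slot_mid (a point): Middle of the screw's level slot, on the face (slot 62 mm long), 130 mm above the table; axes as the board. The screw is at this height but up to 22 mm to either side along y (not measured), and stays there. Shank diameter 6; head diameter 16, bevelled to 14 at the front; front 14.5 mm off the face, underside 9 mm. A spring (3 N) draws the head towards the board; a stop holds it there.
- masking_tape: Roll of cream masking tape lying flat, 96 across, 24 high; a bystander, leave it within 30 mm of where it is. Origin: centre of its underside.
- poster_yellow: Yellow paint bottle, standing, 52 across, 125 high; a bystander, leave it within 30 mm of where it is. Origin: centre of its underside.
- glue_stick: Glue stick, lying, 24x96x24; a bystander, leave it within 30 mm of where it is. Origin: centre of its underside.

How it is judged (in metres and radians):
On the way, in this order (a step that is already met when the one before it is completed fails the run):
1. the screw's head is through the wide opening and the plate lies flat against the board (x of keyhole_wide in the frame of slot_mid between -0.005 and 0.004 m and z of keyhole_wide in the frame of slot_mid between -0.012 and 0.006 m and y of keyhole_wide in the frame of slot_mid between -0.028 and 0.028 m), for 0.05 s.
2. the bracket is pulled down, past the ridge and fully home (x of keyhole_seat in the frame of slot_mid between -0.004 and 0.004 m and z of keyhole_seat in the frame of slot_mid between -0.003 and 0.003 m and y of keyhole_seat in the frame of slot_mid between -0.028 and 0.028 m and angle between the z axis of bracket and the z axis of board, either way round below 0.09 rad and angle between the x axis of bracket and the x axis of board, either way round below 0.09 rad), for 0.1 s.
At the end, for the whole second after the job is handed in: The bracket hangs on the screw by itself, at rest and fully home: keyhole_seat within 3 mm of slot_mid's height, within 4 mm of the board's face and within 28 mm of slot_mid sideways (wherever the screw stands), the bracket square to the board within 5 degrees (all of step 2 and linear speed of bracket below 0.02 m/s); the robot touches nothing.
It fails at once if bracket and board (with its screw) press on each other with more than 25 N (contact force between bracket and board above 25 N).
It fails at once if the masking tape is moved more than 30 mm (distance of masking_tape from where it was at the start of the episode above 0.03 m).
It fails at once if the poster yellow is moved more than 30 mm (distance of poster_yellow from where it was at the start of the episode above 0.03 m).
It fails at once if the glue stick is moved more than 30 mm (distance of glue_stick from where it was at the start of the episode above 0.03 m).
It also fails if it takes over 51 s, if anything falls off the work surface, if the arm or the gripper's body presses on something with over 40 N, if the wrist force passes 120 N, or if a joint passes its speed limit or range.

## Working session

There is one attempt and no reset: what is moved stays moved. The work goes in short steps, each a Python script; the robot and the scene stay as the last script left them, time stands still between calls to the robot, and variables do not carry over. Pictures are saved under pics/ and viewed, and the job is handed in when it is done.

```bash
mkdir -p pics; ls; python3 - <<'E'
from workcell import env
import cv2
s=env.read_state(); print({k:(v if not hasattr(v,'tolist') else v.tolist()) for k,v in s.items()})
for n in ("side","top","wrist"):
    f=env.grab_frame(n); cv2.imwrite(f"pics/a_{n}.png",f["image"])
    print(n,f["fx"],f["cx"],f["cy"],f["D"],f["position"],f["orientation"])
    for t in ("bracket","bracket_arm","keyhole_wide","board","slot_mid","masking_tape","poster_yellow","glue_stick"):
        try:
            r=env.search_frame(f,t); print(t,[(x["score"],x["xyz"]) for x in r[:2]])
        except Exception as e: print(t,repr(e))
E
```

```text
pics
{'clock': 0.0, 'joint_positions': [89.76057424964253, 22.08864909875532, 0.38066681380201184, -0.029534759239227926, -68.41028205436128, -14.816043423867383], 'qvel': [0.05103774174532669, -0.06597193708897847, -0.15162632210180702, -0.001919713330938843, 0.0042224741562742335, 0.11335049544020039], 'joint_torque': [-0.0010326816845918074, -39.06653881072998, 18.74039053916931, 4.219735264778137, 0.010935862082988024, -0.00021438036583276698], 'position': [0.1621741938377764, 0.6029763347548694, 0.22148649369779097], 'tool_rot': [-89.87864830179218, 0.003714935376034609, 164.933638874892], 'force': [-0.32781477985715735, -0.023711814271957503, -1.0133128555266766], 'wrist_torque': [-0.02991272918173806, 0.027185413595356187, -0.0036326349337546613], 'opening': 0.9990411165216527}
side 471.55337762836893 327.01668717547625 239.89800037272926 [-0.08309848  0.          0.          0.          0.        ] [ 0.08368271 -0.77922978  0.62505744] [ 61.1805257    0.06760039 -23.64313365]
bracket [(0.8, [0.4668, -0.2032, 0.0413])]
bracket_arm [(0.7, [0.4647, -0.198, 0.0422])]
keyhole_wide
[... 577 characters left out ...]
, -0.1884, 0.0166])]
board [(0.75, [0.5663, 0.3518, 0.1095]), (0.64, [0.4612, -0.1895, 0.0155])]
slot_mid [(0.77, [0.5652, 0.3468, 0.1099]), (0.18, [0.4605, -0.1891, 0.0175])]
masking_tape [(0.84, [0.344, 0.3063, 0.0234])]
poster_yellow [(0.71, [0.3826, 0.4776, 0.0887])]
glue_stick [(0.63, [0.3429, -0.3101, 0.0228]), (0.4, [0.464, -0.1908, 0.015])]
wrist 387.4606392551513 317.1683952288552 243.19002195695762 [-0.08655412  0.          0.          0.          0.        ] [0.23580084 0.5849578  0.38324262] [-1.60695438e+01 -1.59623320e-02 -1.05065306e+02]
bracket []
bracket_arm []
keyhole_wide []
board []
slot_mid []
masking_tape []
poster_yellow [(0.52, [0.2966, 0.3203, 0.0068])]
glue_stick []
```

View pics/a_side.png

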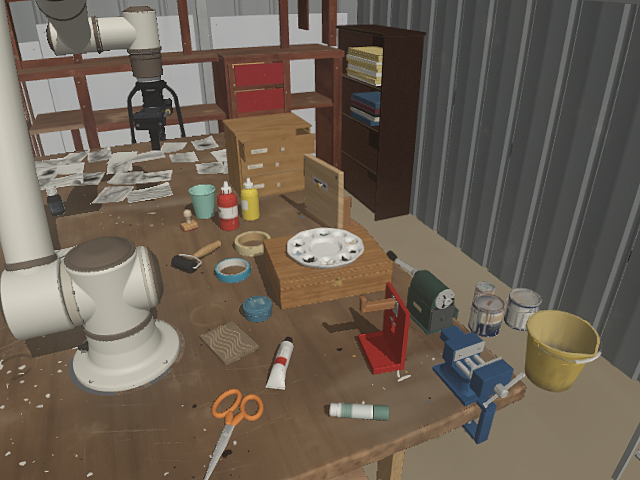

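View pics/a_top.png

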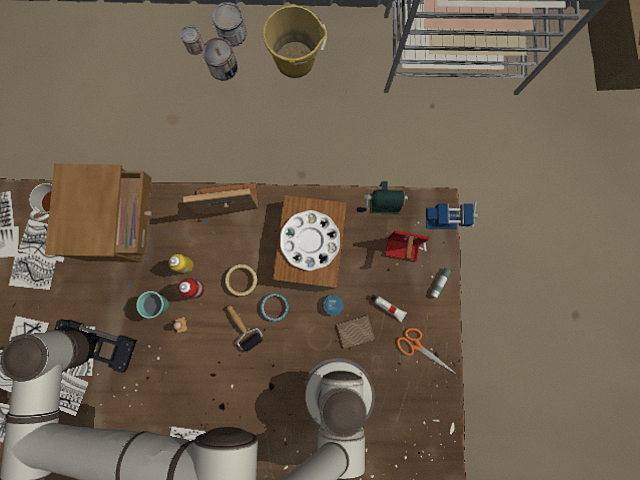

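View pics/a_wrist.png

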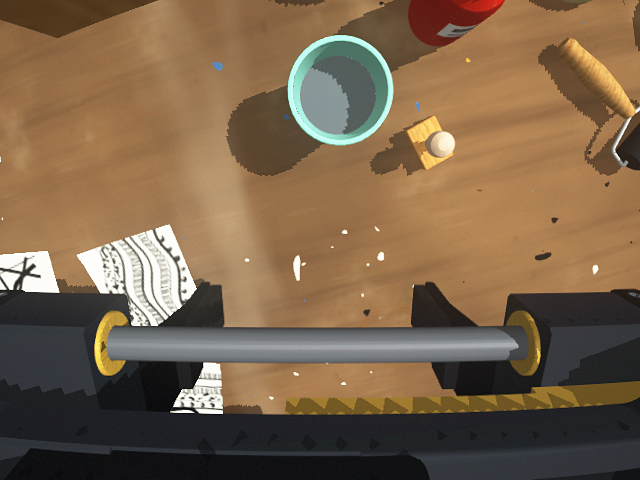

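```bash
python3 - <<'E'
import cv2
a=cv2.imread("pics/a_side.png");b=cv2.imread("pics/a_top.png")
def z(im,x,y,w,h,n): cv2.imwrite(n,cv2.resize(im[y:y+h,x:x+w],None,fx=400/w,fy=300/h*1.0,interpolation=cv2.INTER_CUBIC))
import numpy as np
r=lambda im,x,y,w,h:cv2.resize(im[y:y+h,x:x+w],(400,300),interpolation=cv2.INTER_CUBIC)
cv2.imwrite("pics/z1.png",np.vstack([np.hstack([r(a,285,145,80,60+20),r(a,350,275,80,110)]),np.hstack([r(b,170,170,100,75),r(b,370,215,80,60)])]))
E
```

```text
(no output)
```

View pics/z1.png

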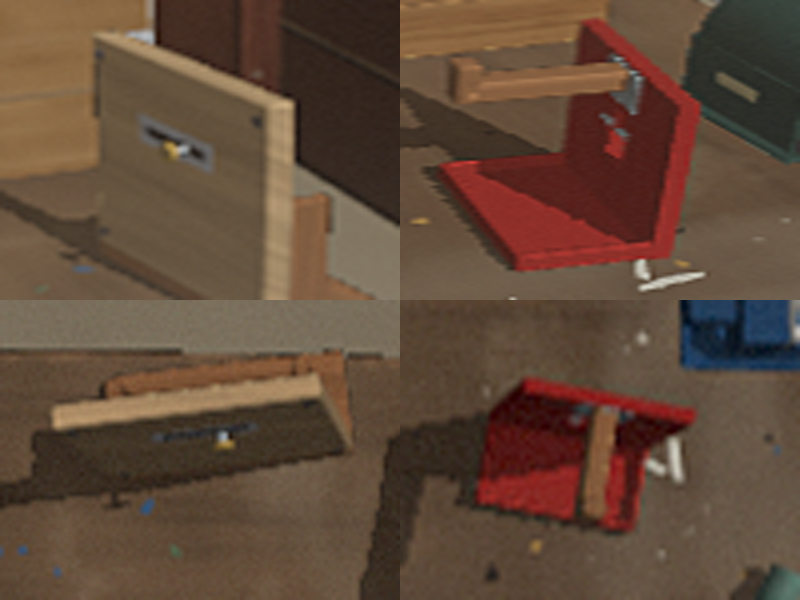

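```bash
cat > h.py <<'E'
import numpy as np, cv2
from scipy.spatial.transform import Rotation as R
from scipy.optimize import least_squares
def proj(cam,P):
    Rc=R.from_euler('xyz',cam['orientation'],degrees=True).as_matrix()
    p=(np.atleast_2d(P)-cam['position'])@Rc; p=p*[1,-1,-1]
    K=np.array([[cam['fx'],0,cam['cx']],[0,cam['fy'],cam['cy']],[0,0,1]])
    return cv2.projectPoints(p,np.zeros(3),np.zeros(3),K,np.asarray(cam['D'],float))[0].reshape(-1,2)
def world(q,P,z=0):
    return R.from_euler('z',q[2]).apply(np.atleast_2d(P))+[q[0],q[1],z if len(q)<4 else q[3]]
def fit(obs,q0):
    f=lambda q:np.concatenate([(proj(c,world(q,P))-np.array(u)).ravel() for c,P,u in obs])
    r=least_squares(f,q0,loss='soft_l1'); return r.x,f(r.x).reshape(-1,2)
E
cat > fit1.py <<'E'
from workcell import env
from h import *
S=env.grab_frame("side");T=env.grab_frame("top")
s=lambda x,y:(285+x*.2,145+y*80/300); t=lambda x,y:(170+x*.25,170+(y-300)*.25)
B=[(S,np.array([(0,.095,.19),(0,-.095,.19),(.018,-.095,.19)]),[s(97,38),s(266,107),s(293,100)]),
   (T,np.array([(0,.095,.19),(0,-.095,.19),(.018,-.095,.19),(.018,.095,.19)]),[t(54,430),t(324,399),t(319,375),t(54,406)])]
q,r=fit(B,[.57,.34,.1]); print('board',q,np.degrees(q[2]));print(r.round(1).tolist())
# screw head front centre
for c,u in ((S,s(174,151)),(T,t(224,441))):
    g=least_squares(lambda a:[proj(c,world(q,[(-.0145,a[0],.13)]))[0][0]-u[0]],[0.]); print('screw y',g.x, proj(c,world(q,[(-.0145,g.x[0],.13)])),u)
s=lambda x,y:(350+(x-400)*.2,275+y*110/300); t=lambda x,y:(370+(x-400)*.2,215+(y-300)*.2)
m=lambda *a:np.array(a)/1000
K=[(S,m((-8,50,130),(0,-50,130),(-60,50,14),(-60,-50,14),(-60,-50,0),(0,-50,0)),[s(583,20),s(699,100),s(440,170),s(517,250),s(519,269),s(672,257)]),
   (T,m((0,50,130),(0,-50,130),(-60,50,14),(-60,-50,14)),[t(525,380),t(695,408),t(478,502),t(634,530)])]
q,r=fit(K,[.47,-.19,-.16]); print('bracket',q,np.degrees(q[2]));print(r.round(1).tolist())
print(env.read_state()['clock'])
E
python3 fit1.py
```

```text
board [0.55512421 0.35336903 0.13582528] 7.782215259581024
[[-2.1, -1.6], [-0.4, -0.0], [0.0, 0.6], [-0.0, -0.2], [0.4, -0.2], [1.0, -0.5], [-0.5, -0.4]]
screw y [-0.02768431] [[319.8        187.70455484]] (319.8, 185.26666666666665)
screw y [-0.01103744] [[226.         207.64725139]] (226.0, 205.25)
bracket [ 0.47844603 -0.20000545 -0.17019669] -9.751552166164739
[[-0.9, -0.3], [0.5, 1.5], [-0.7, -2.9], [0.2, 2.9], [-0.6, 1.6], [-0.4, 0.1], [-0.2, -1.6], [0.1, -0.8], [-0.6, -1.2], [-0.1, -0.8]]
1.45
```

```bash
python3 - <<'E'
from workcell import env
from h import *
q=np.array([.555,.3534,.1358])
p=world(q,[(-.12,-.018,.245)])[0]
for yaw in (7.8,):
    o=[-90,-40,yaw]; print(p,env.inverse_kinematics(p,o))
try:
    env.goto(p,o)
except env.Unreachable as e: print('unreach')
f=env.grab_frame("wrist"); cv2.imwrite("pics/b.png",f["image"])
s=env.read_state();print(s['clock'],s['position'],f['position'],f['orientation'])
import pickle;pickle.dump({k:f[k] for k in f},open('b.pkl','wb'))
for t in ("slot_mid","board"): print(t,[(x["score"],x["xyz"]) for x in env.search_frame(f,t)[:2]])
E
```

```text
[0.43854169 0.31931976 0.245     ] [ 55.7104127    0.23765563 -53.1467377   76.89200815 -29.32563185
 154.65201628]
4.0 [0.43865276 0.31972812 0.245252  ] [0.27802713 0.29876154 0.31920269] [-5.60714166e+01 -1.92621545e-02  9.77918591e+01]
slot_mid [(0.68, [0.5628, 0.3583, 0.1196])]
board [(0.8, [0.5622, 0.3551, 0.1198])]
```

View pics/b.png

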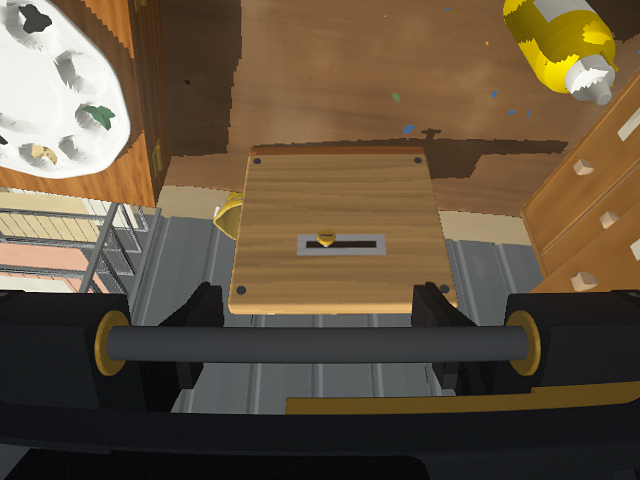

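```bash
python3 - <<'E'
import cv2,numpy as np
a=cv2.imread("pics/b.png")
r=lambda x,y,w,h:cv2.resize(a[y:y+h,x:x+w],(400,300),interpolation=cv2.INTER_CUBIC)
cv2.imwrite("pics/z2.png",np.vstack([np.hstack([r(220,280,48,36),r(240,140,48,36)]),np.hstack([r(400,140,48,36),r(295,215,100,75)])]))
E
```

```text
(no output)
```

View pics/z2.png

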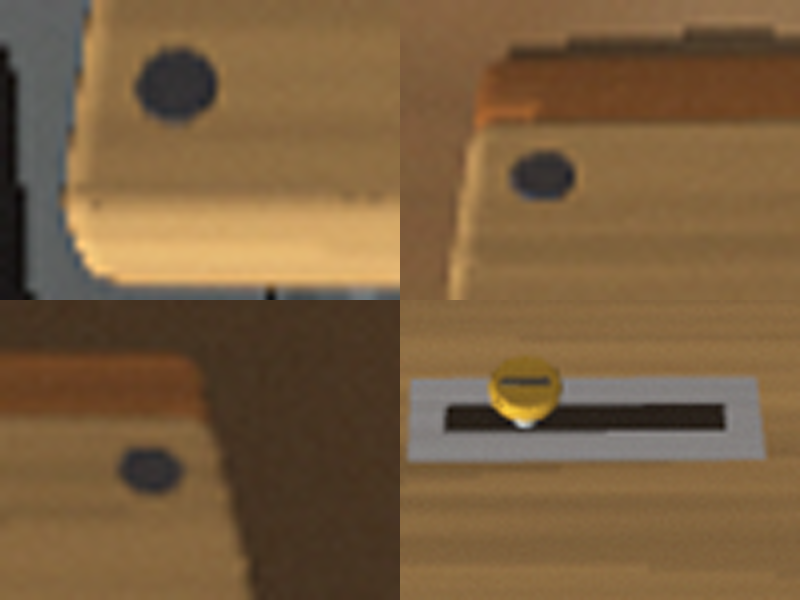

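```bash
cat > fit2.py <<'E'
from h import *
import pickle
W=pickle.load(open('b.pkl','rb'))
from workcell import env
S=env.grab_frame("side");T=env.grab_frame("top")
w=lambda x,y:(295+(x-400)*.25,215+(y-300)*.25)
sl=np.array([(0,0,.13),(0,-.031,.13),(0,.031,.13)])
s=lambda x,y:(285+x*.2,145+y*80/300); t=lambda x,y:(170+x*.25,170+(y-300)*.25)
obsS=(S,np.array([(0,.095,.19),(0,-.095,.19),(.018,-.095,.19)]),np.array([s(97,38),s(266,107),s(293,100)]))
obsT=(T,np.array([(0,.095,.19),(0,-.095,.19),(.018,-.095,.19),(.018,.095,.19)]),np.array([t(54,430),t(324,399),t(319,375),t(54,406)]))
obsW=(W,np.vstack([sl[:1],[(0,-.095,.19)]]),np.array([w(585,417),(228.4,303.4)]))
dots=np.array([(241.2,290.2),(257.2,161.1),(418,160.4),(445,289)])
def f(v,use):
    q=v[:3]; a,b,c=v[3:6]
    r=[]
    for o in use: r.append((proj(o[0],world(q,o[1]))-o[2]).ravel())
    if any(o is obsW for o in use):
        D=np.array([(0,-a,c),(0,-a,b),(0,a,b),(0,a,c)]); r.append((proj(W,world(q,D))-dots).ravel())
    return np.concatenate(r)
for nm,use in (('W',[obsW]),('ST',[obsS,obsT]),('all',[obsS,obsT,obsW])):
    g=least_squares(f,[.56,.35,.13,.085,.02,.18],args=(use,),loss='soft_l1');v=g.x
    print(nm,v.round(4),np.degrees(v[2]).round(2),'res',f(v,use).reshape(-1,2).round(1).tolist())
    h=least_squares(lambda a:(proj(W,world(v[:3],[(-.0145,a[0],.13)]))-w(526,381)).ravel(),[0.]); print(' screw y',h.x,h.fun)
    k=least_squares(lambda a:(proj(W,world(v[:3],[(0,a[0],a[1])]))-np.array([w(445,417)])).ravel(),[0.,.13]);print(' slot end',k.x)
    print(' screw world', world(v[:3],[(0,h.x[0],.13)]))
E
python3 fit2.py
```

```text
W [0.5549 0.3584 0.1414 0.0834 0.0263 0.175 ] 8.1 res [[0.4, -0.3], [-3.3, 3.4], [0.3, -0.2], [0.1, -0.2], [0.4, 0.1], [0.0, 0.2]]
 screw y [-0.0135307] [-0.00258736 -0.78679805]
 slot end [-0.03108862  0.13020193]
 screw world [[0.55685567 0.34503065 0.13      ]]
ST [0.5551 0.3534 0.1358 0.085  0.02   0.18  ] 7.78 res [[-2.1, -1.6], [-0.4, -0.0], [0.0, 0.6], [-0.0, -0.2], [0.4, -0.2], [1.0, -0.5], [-0.5, -0.4]]
 screw y [-0.00858628] [-9.39015885e-05 -1.18707843e+00]
 slot end [-0.02603076  0.13065934]
 screw world [[0.55628686 0.34486183 0.13      ]]
all [0.555  0.3581 0.1415 0.0834 0.0263 0.175 ] 8.11 res [[-2.9, -2.1], [-1.1, -0.6], [-0.7, -0.1], [-1.7, 0.0], [-1.4, -0.4], [-0.8, -0.6], [-2.2, -0.2], [0.1, -0.3], [-3.7, 3.4], [-0.1, -0.1], [-0.2, -0.2], [0.1, 0.1], [-0.3, 0.2]]
 screw y [-0.013237] [-0.00256924 -0.76705456]
 slot end [-0.03079809  0.1301813 ]
 screw world [[0.55688409 0.34503669 0.13      ]]
```

```bash
python3 - <<'E'
from workcell import env
from h import *
q=np.array([.4784,-.2,-.170])
g=world(q,[(-.042,0,.118)])[0]
o=[-90,0,-9.75]
p=g+[0,0,-.019+.13]
up=np.array([.45,.25,.32]);
j=env.inverse_kinematics(p,o);print(p,j)
env.goto(up,[-90,0,8])
env.goto(p,o)
f=env.grab_frame("wrist"); cv2.imwrite("pics/c.png",f["image"])
import pickle;pickle.dump(f,open('c.pkl','wb'))
s=env.read_state();print(s['clock'],s['position'],s['tool_rot'],s['joint_positions'],s['force'])
for t in ("bracket","bracket_arm"): print(t,[(x["score"],x["xyz"]) for x in env.search_frame(f,t)[:2]])
m=lambda *a:np.array(a)/1000
P=m((-8,50,130),(-8,-50,130),(0,-50,130),(0,50,130),(-60,50,14),(-60,-50,14),(-74,7,140),(-74,-7,140),(-64,-7,140),(-64,7,140))
uv=proj(f,world(q,P)); print(uv.round(1).tolist())
im=f["image"].copy()
for u in uv: cv2.drawMarker(im,tuple(int(round(x)) for x in u),(255,255,0),0,8)
cv2.imwrite("pics/c2.png",im)
E
```

```text
[ 0.43700544 -0.19289434  0.229     ] [-4.27267036e+00  7.25600393e+00 -1.88360976e+01 -2.54444375e-14
 -6.39078984e+01 -9.54773296e+01]
10.0 [ 0.437658   -0.1922687   0.22928307] [-8.99977002e+01 -4.47867518e-02 -9.66923770e+00] [-4.18581194e+00  7.25449304e+00 -1.87959406e+01  2.21634165e-03
 -6.39047648e+01 -9.54843990e+01] [0.62705013 0.13980303 0.89569039]
bracket [(0.98, [0.4631, -0.1936, 0.0697])]
bracket_arm [(0.78, [0.4624, -0.1905, 0.0684])]
[[383.7, 288.9], [245.9, 288.7], [246.5, 298.9], [383.2, 299.0], [366.7, 193.0], [264.3, 192.9], [325.4, 200.9], [303.9, 200.9], [304.0, 216.0], [325.3, 216.0]]
```

View pics/c2.png

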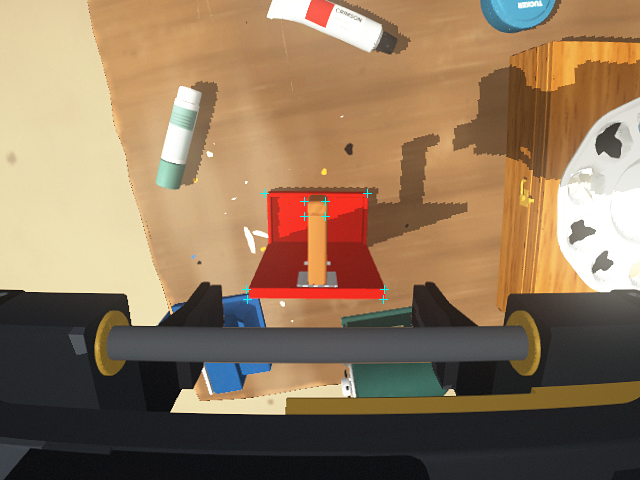

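```bash
python3 - <<'E'
import cv2
a=cv2.imread("pics/c.png")
cv2.imwrite("pics/z3.png",cv2.resize(a[180:305,235:395],(800,625))[:600])
E
```

```text
(no output)
```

View pics/z3.png

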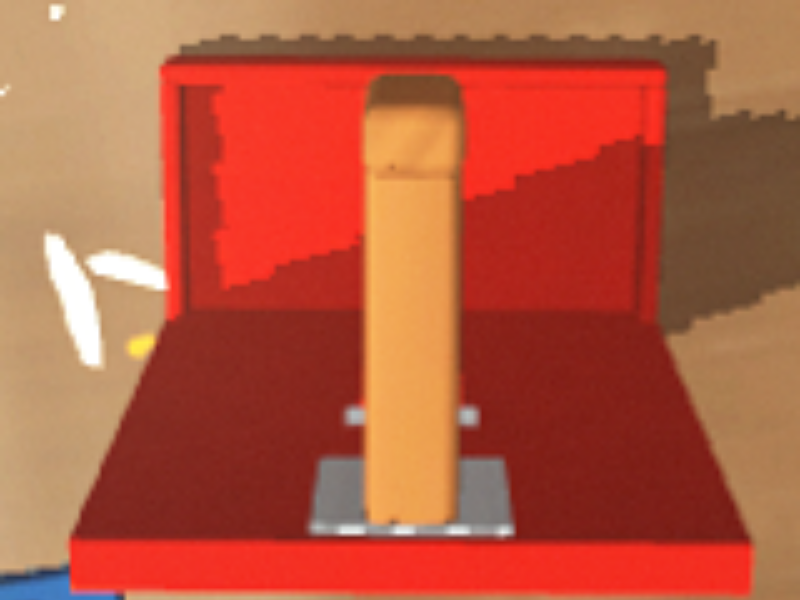

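```bash
python3 - <<'E'
from h import *
import pickle
f=pickle.load(open('c.pkl','rb'))
m=lambda *a:np.array(a)/1000
P=m((-8,-50,130),(-8,50,130),(0,-50,130),(0,50,130),(-60,-50,14),(-60,50,14),(-64,-7,140),(-64,7,140))
u=[(249.2,288),(385.4,288),(250,298.4),(385,298.4),(267.6,193.6),(368,194),(308,214.6),(327.6,214.6)]
q,r=fit([(f,P,u)],[.4784,-.2,-.17]);print(q,np.degrees(q[2]),r.round(1).tolist())
print(world(q,[(-.042,0,.118)]))
E
```

```text
[ 0.47825139 -0.19797728 -0.17052257] -9.770223567961013 [[-0.6, 0.1], [1.1, 0.3], [-0.8, -0.2], [0.9, 0.0], [-1.3, -1.2], [0.8, -1.5], [-0.9, 0.6], [0.7, 0.7]]
[[ 0.43686055 -0.19084999  0.118     ]]
```

```bash
python3 - <<'E'
from workcell import env
from h import *
import pickle
q=[ 0.47825139,-0.19797728,-0.17052257]
g=world(q,[(-.042,0,.118)])[0]; o=[-90,0,-9.77]
env.gripper_to(0.6)
hit=env.move_straight(g+[0,0,-.019],o,rate=.08,force_limit=8)
s=env.read_state();print(hit,s['position'],g,s['force'])
env.gripper_to(0.0,45)
s=env.read_state();print(s['clock'],s['position'],s['opening'],s['force'])
p=s['position']
env.move_straight(p+np.array([0,0,.03]),rate=.1)
f=env.grab_frame("wrist"); cv2.imwrite("pics/d.png",f["image"]); pickle.dump(f,open('d.pkl','wb'))
s=env.read_state();print(s['clock'],s['position'].tolist(),s['tool_rot'],s['opening'],s['force'],s['wrist_torque'])
E
```

```text
False [ 0.43717155 -0.19089095  0.09942877] [ 0.43686055 -0.19084999  0.118     ] [-0.31868362  0.16963884  0.60436835]
13.4917 [ 0.43652902 -0.19086421  0.09886914] 0.1524422092431042 [-0.0263353  -0.4262748  -0.53065248]
13.9917 [0.4358065703243882, -0.19063575143394498, 0.1281467276793816] [-8.99766884e+01  8.49231850e-02 -9.79721633e+00] 0.1532400653678824 [ 0.3260037  -0.18453068 -2.16149636] [ 0.10751798 -0.07303768 -0.00290267]
```

View pics/d.png

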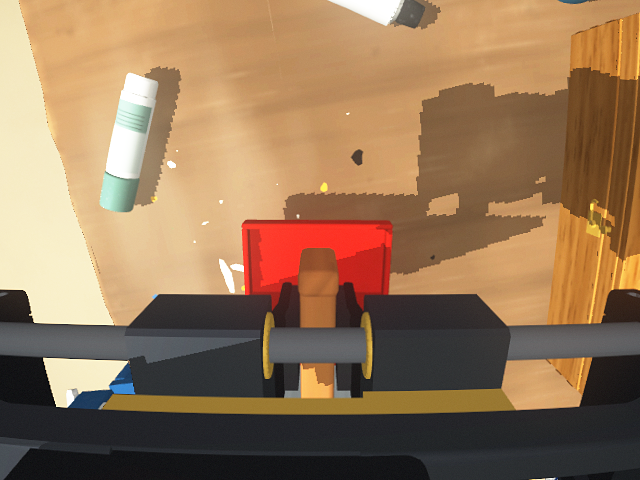

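```bash
cat >> h.py <<'E'
YAW=8.1; BQ=np.array([.555,.3583,np.radians(YAW)])
def tcp(bx,by,kz):
    "TCP for keyhole_wide at board (bx,by), height kz above table"
    return world(BQ,[(bx-.042,by,kz-.0585+.099)])[0]
def brd(p):
    v=R.from_euler('z',-BQ[2]).apply(np.asarray(p)-[BQ[0],BQ[1],0]); return v+[.042,0,.0585-.099]
O=[-90,0,YAW]
E
python3 - <<'E'
from workcell import env
from h import *
import pickle
s=env.read_state();p=s['position'].copy(); p[2]=.30
env.move_straight(p,rate=.25)
a=tcp(-.06,-.0135,.26); a2=tcp(-.06,-.0135,.13)
print(a,env.inverse_kinematics(a,O))
env.goto(a,O); print(env.read_state()['clock'])
env.move_straight(a2,O,rate=.15)
env.dwell(.3)
for n in ("side","top"):
    f=env.grab_frame(n); cv2.imwrite(f"pics/e_{n}.png",f["image"])
s=env.read_state();print(s['clock'],brd(s['position']),s['tool_rot'],s['force'])
a=cv2.imread("pics/e_side.png");b=cv2.imread("pics/e_top.png")
r=lambda im,x,y,w,h:cv2.resize(im[y:y+h,x:x+w],(800,600),interpolation=cv2.INTER_CUBIC)
cv2.imwrite("pics/e1.png",r(a,260,110,120,90));cv2.imwrite("pics/e2.png",r(b,150,160,120,90))
E
```

```text
[0.45591975 0.33056275 0.3005    ] [ 5.24287273e+01  1.34091939e+01 -7.44211164e-01 -2.54444375e-14
 -7.58465949e+01 -1.34328727e+02]
16.7167
18.1333 [-0.05994687 -0.01340959  0.13029613] [-8.99782503e+01 -2.33317630e-02  8.10429047e+00] [-0.34495308  0.08233737 -2.6784431 ]
```

View pics/e1.png

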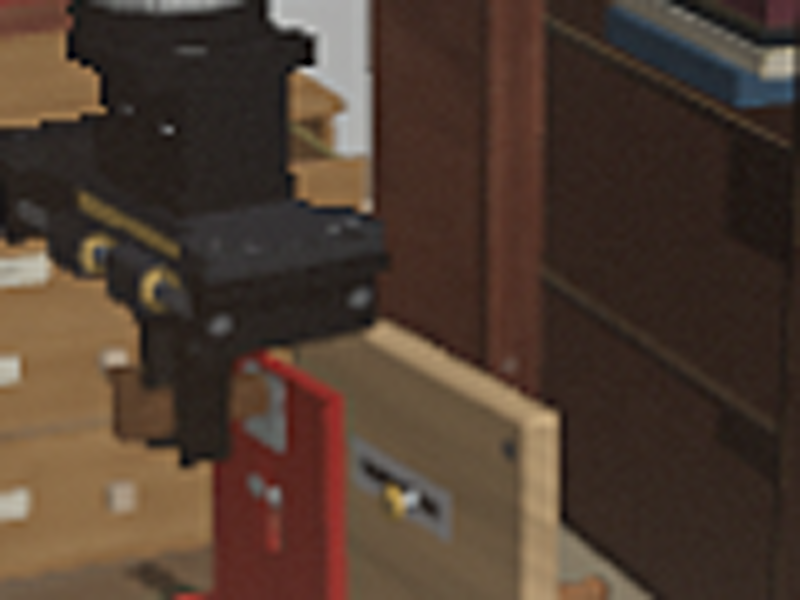

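View pics/e2.png

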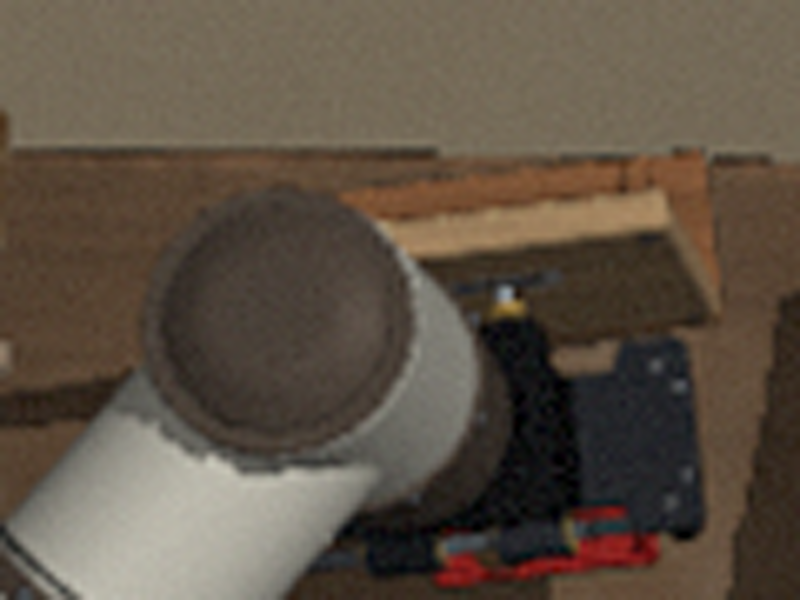

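```bash
python3 - <<'E'
from workcell import env
from h import *
Y=-.0133
env.move_straight(tcp(-.022,Y,.13),O,rate=.06)
env.dwell(.2)
s0=env.read_state();print(s0['clock'],brd(s0['position']),s0['force'])
h=env.move_straight(tcp(.006,Y,.13),O,rate=.015,force_limit=3)
s=env.read_state();print(h,s['clock'],brd(s['position']),s['force']-s0['force'],s['wrist_torque']-s0['wrist_torque'])
E
```

```text
19.1167 [-0.02226558 -0.013251    0.13015786] [ 0.78166521  0.20229777 -2.81424791]
True 20.575 [ 0.0008283  -0.01400663  0.12833094] [-0.74013677 -0.53546007  0.19216237] [-0.0245719  -0.052517   -0.02342999]
```

```bash
python3 - <<'E'
from workcell import env
from h import *
f=env.grab_frame("side");b=f["image"]
s=env.read_state();print(s['clock'],brd(s['position']),s['force'],s['wrist_torque'],s['tool_rot'])
cv2.imwrite("pics/f1.png",cv2.resize(b[110:200,260:380],(800,600),interpolation=cv2.INTER_CUBIC))
E
```

```text
20.625 [ 0.00048936 -0.01422967  0.12771009] [-0.32842648  0.30157936 -2.84204722] [ 0.06677011 -0.07800241 -0.02401956] [-90.15151725   0.34565701   8.05971372]
```

View pics/f1.png

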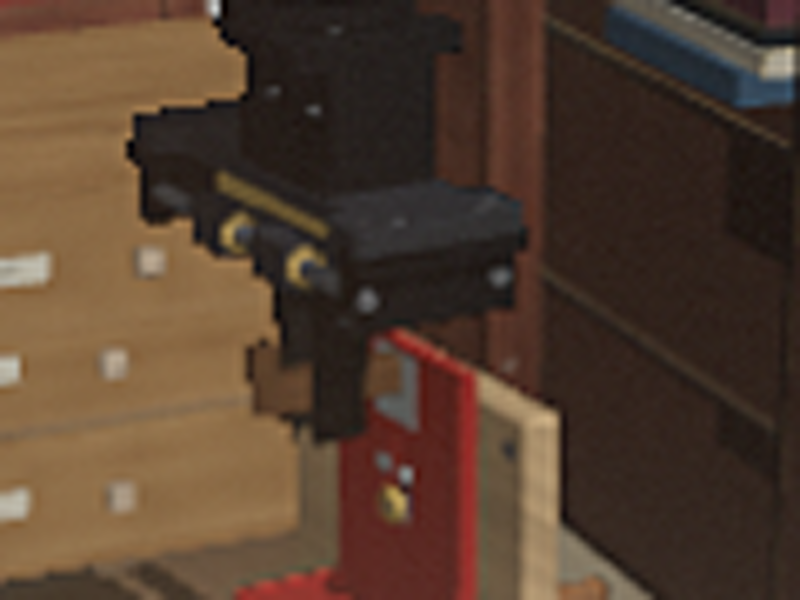

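```bash
python3 - <<'E'
from workcell import env
from h import *
s0=env.read_state();
for lim in (4,):
    h=env.move_straight(tcp(.010,-.0138,.130),O,rate=.01,force_limit=lim)
    s=env.read_state();print(h,s['clock'],brd(s['position']),s['force']-s0['force'],s['wrist_torque']-s0['wrist_torque'],s['tool_rot'])
    env.dwell(.15)
    s=env.read_state();print(h,s['clock'],brd(s['position']),s['force'],s['wrist_torque'],s['tool_rot'])
f=env.grab_frame("side");b=f["image"]
cv2.imwrite("pics/g1.png",cv2.resize(b[130:205,290:390],(800,600),interpolation=cv2.INTER_CUBIC))
E
```

```text
True 21.1 [ 0.00062586 -0.01509114  0.12608009] [-0.5232041  -0.7128956  -0.64205723] [-0.00633567 -0.05913077  0.00569123] [-90.28156675   0.65114287   8.05469269]
True 21.25 [-7.70867297e-06 -1.55737257e-02  1.24970654e-01] [ 0.35395032 -0.41870242 -1.84600339] [ 0.06505233 -0.09384708  0.02719282] [-90.36277217   0.76085897   8.04410413]
```

View pics/g1.png

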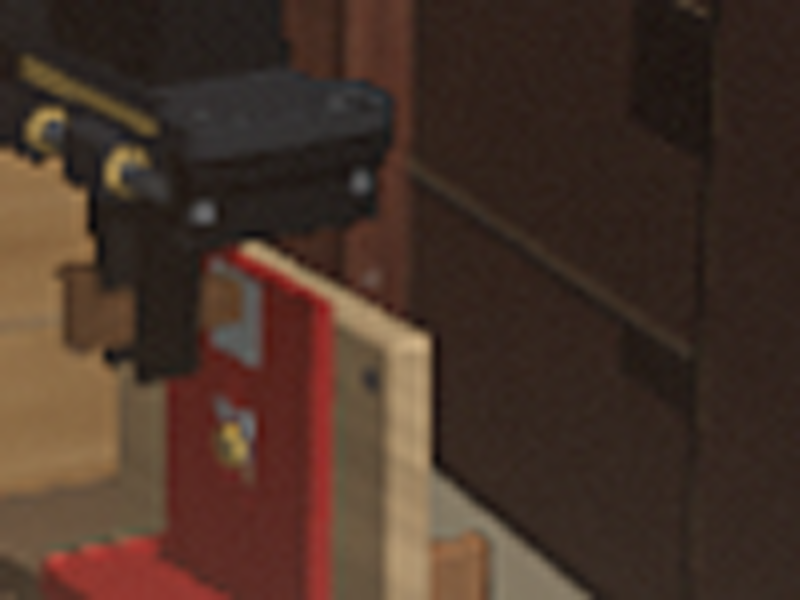

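```bash
python3 - <<'E'
from workcell import env
from h import *
s=env.read_state(); b=brd(s['position']); print(b)
f=env.grab_frame("side")
# measured: plate back top right corner (331.3,167.9), board front top right (338.2,173.5)
for x in (0,-.005,-.0145):
    print(x,proj(f,world(BQ,[(x,b[1]-.05,b[2]+.0715),(0,-.095,.19),(x,b[1]-.05,b[2]-.0585)])).round(1).tolist())
for i in range(3):
    env.dwell(.1); s=env.read_state(); print(s['clock'],brd(s['position']).round(4),s['force'].round(2),s['tool_rot'].round(2),s['joint_torque'].round(1))
E
```

```text
[-5.85721196e-05 -1.55981140e-02  1.24885221e-01]
0 [[331.0, 167.2], [337.1, 172.9], [330.9, 211.9]]
-0.005 [[329.4, 167.6], [337.1, 172.9], [329.4, 212.3]]
-0.0145 [[326.3, 168.2], [337.1, 172.9], [326.4, 213.1]]
21.45 [ 0.     -0.0155  0.125 ] [ 0.02  0.55 -2.34] [-90.37   0.76   8.05] [ -0.  -41.1  18.5   4.3  -0.1  -0. ]
21.55 [ 1.000e-04 -1.550e-02  1.252e-01] [ 0.35  0.62 -2.32] [-90.36   0.75   8.06] [ -0.  -41.1  18.5   4.3  -0.1  -0. ]
21.65 [ 1.000e-04 -1.540e-02  1.253e-01] [ 0.48 -0.05 -1.81] [-90.35   0.74   8.06] [ -0.  -41.1  18.5   4.3  -0.1  -0. ]
```

```bash
python3 - <<'E'
from workcell import env
from h import *
def st(t):
    s=env.read_state(); print(t,round(s['clock'],2),brd(s['position']).round(4),s['force'].round(2),s['wrist_torque'].round(2),s['tool_rot'].round(2))
h=env.move_straight(tcp(-.001,-.0138,.129),O,rate=.015,force_limit=8); st(h)
env.dwell(.2); st('')
h=env.move_straight(tcp(.005,-.0138,.129),O,rate=.01,force_limit=5); st(h)
h=env.move_straight(tcp(.0005,-.0138,.129),O,rate=.02,force_limit=8); st(h)
env.dwell(.2); st('')
E
```

```text
False 22.07 [-0.0011 -0.0137  0.1293] [-0.7  -0.59 -2.51] [ 0.03 -0.09  0.01] [-8.998e+01 -2.000e-02  8.110e+00]
 22.27 [-0.001  -0.0138  0.129 ] [-0.24 -0.28 -2.22] [ 0.03 -0.07 -0.03] [-90.    0.    8.1]
True 22.73 [ 0.0008 -0.0146  0.1272] [ 0.11 -0.19 -2.67] [ 0.12 -0.16  0.02] [-90.13   0.35   8.08]
False 23.01 [ 0.0004 -0.0138  0.1289] [-0.36  0.2  -2.45] [ 0.08 -0.09  0.03] [-90.01   0.     8.11]
 23.21 [ 0.0004 -0.0138  0.1288] [-0.24  0.46 -3.3 ] [ 0.03 -0.07  0.02] [-9.001e+01  1.000e-02  8.100e+00]
```

```bash
cat > st.py <<'E'
from workcell import env
from h import *
def st(t):
    s=env.read_state(); print(t,round(s['clock'],2),brd(s['position']).round(4),s['force'].round(2),s['wrist_torque'].round(2),s['tool_rot'].round(2))
E
python3 - <<'E'
from st import *
h=env.move_straight(tcp(.0002,-.0138,.118),O,rate=.02,force_limit=5); st(h)
if not h:
    h=env.move_straight(tcp(.0002,-.0138,.1015),O,rate=.015,force_limit=15); st(h)
E
```

```text
False 23.91 [ 0.0009 -0.0138  0.1183] [ 3.76 -1.92 -2.21] [-0.29 -1.09 -0.09] [-8.998e+01 -8.000e-02  8.100e+00]
False 25.16 [ 0.0004 -0.0136  0.1018] [2.48 0.77 0.24] [ 0.29 -1.23 -0.  ] [-8.997e+01 -4.000e-02  8.100e+00]
```

```bash
python3 - <<'E'
from st import *
h=env.move_straight(tcp(.0002,-.0138,.097),O,rate=.01,force_limit=9); st(h)
f=env.grab_frame("side");b=f["image"]
cv2.imwrite("pics/h1.png",cv2.resize(b[130:220,290:410],(800,600),interpolation=cv2.INTER_CUBIC))
w=env.grab_frame("wrist");cv2.imwrite("pics/h2.png",w["image"]); st('')
E
```

```text
True 25.46 [ 0.0007 -0.0137  0.1016] [-0.24 -0.26  3.32] [ 0.06 -0.07  0.06] [-90.    -0.11   8.17]
 25.56 [ 0.0008 -0.0136  0.1016] [-1.55 -0.4   4.89] [-0.05  0.27  0.  ] [-90.    -0.11   8.17]
```

View pics/h1.png

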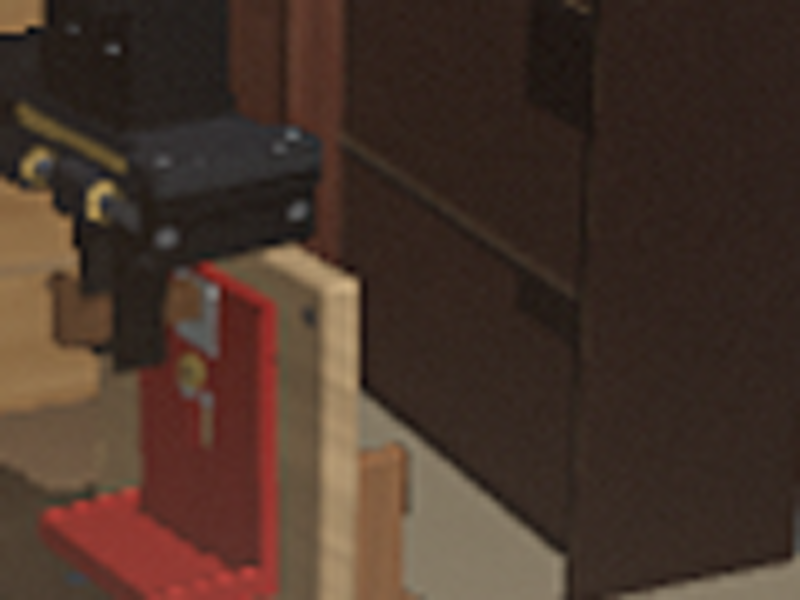

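View pics/h2.png

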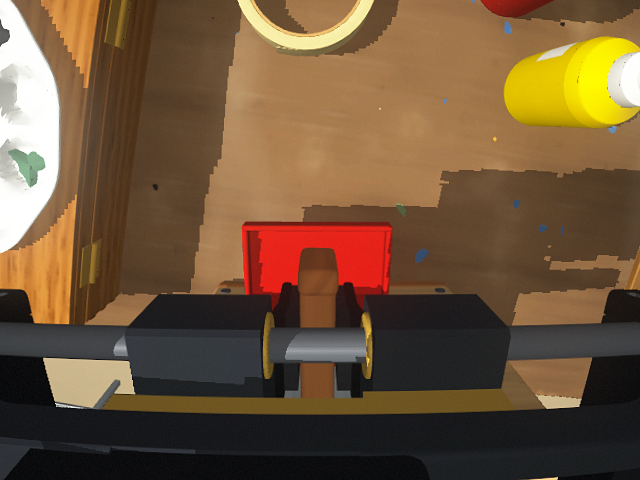

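```bash
python3 - <<'E'
from st import *
env.move_straight(tcp(.0003,-.0137,.1018),O,rate=.01); env.dwell(.2); st('ease')
env.gripper_to(0.5); st('open')
p=env.read_state()['position'].copy(); p[2]+=.14
env.move_straight(p,O,rate=.12,force_limit=6)
env.dwell(.3); st('up')
f=env.grab_frame("side");b=f["image"]
w=env.grab_frame("wrist");cv2.imwrite("pics/i2.png",w["image"])
cv2.imwrite("pics/i1.png",cv2.resize(b[130:220,290:410],(800,600),interpolation=cv2.INTER_CUBIC))
P=np.array([(-.0,-.05,.13),(-.008,-.05,.13),(-.008,.05,.13),(-.06,-.05,.014),(-.06,.05,.014),(0,-.05,0)])
for z in (.044,.050,): print(z,proj(f,world(BQ,P+[0,-.0137,z])).round(1).tolist())
E
```

```text
ease 26.08 [ 0.0006 -0.0136  0.1017] [2.96 1.03 0.41] [ 0.3  -1.06  0.01] [-8.998e+01 -3.000e-02  8.100e+00]
open 26.89 [ 0.0003 -0.0137  0.1018] [ 1.02  0.28 -0.01] [ 0.07 -0.18 -0.03] [-90.    0.    8.1]
up 28.51 [ 2.000e-04 -1.380e-02  2.414e-01] [-0.04 -0.2   0.3 ] [ 0.11 -0.16  0.04] [-9.002e+01  3.000e-02  8.100e+00]
0.044 [[330.6, 175.0], [328.1, 175.6], [309.3, 164.6], [311.8, 219.5], [294.3, 206.4], [330.5, 219.0]]
0.05 [[330.6, 172.9], [328.1, 173.4], [309.2, 162.6], [311.7, 217.5], [294.2, 204.5], [330.5, 217.0]]
```

View pics/i1.png

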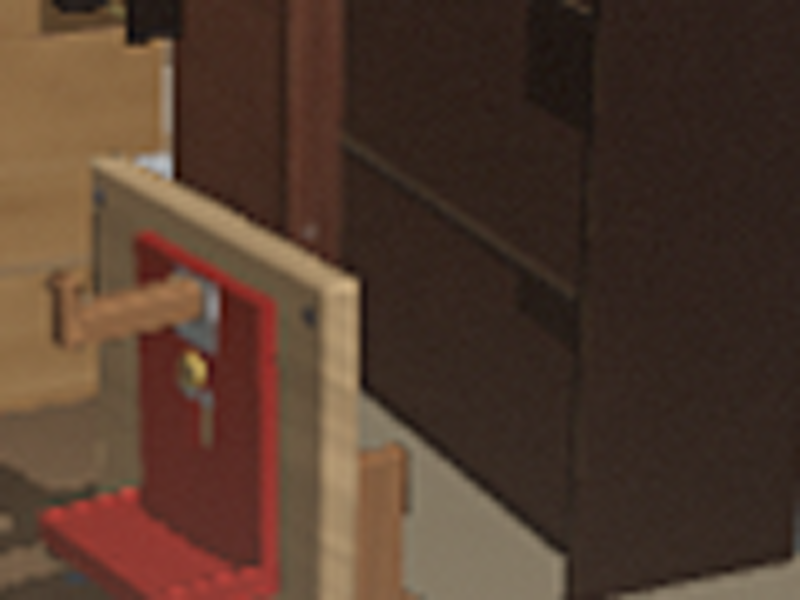

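View pics/i2.png

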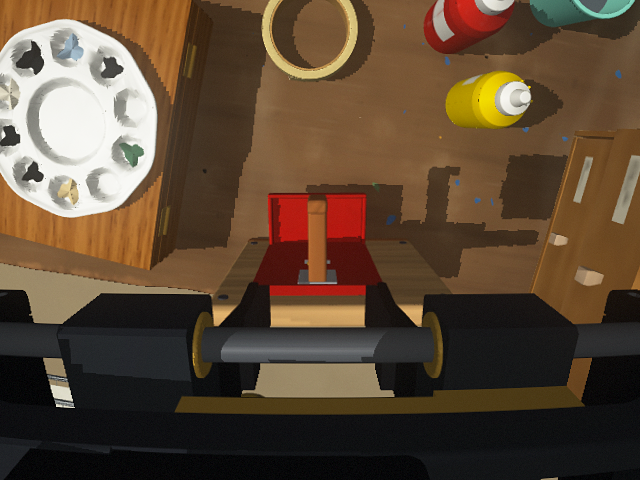

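```bash
python3 - <<'E'
from workcell import env
print(env.read_state()['clock']); print(env.close_job())
E
```

```text
28.6083
the job is handed in; nothing more can be done
None
```

The bracket is hanging on the screw, fully home, and I handed the job in at 28.6 s on the clock.

**What I did:** I found the board, screw and bracket in the camera images. The screw stood about 13.5 mm to the right (−y) of the slot's middle. I gripped the bracket's wooden arm at 45 N and passed the screw head through the wide opening until the plate touched the board. A second light push touched at the same depth. I then pulled straight down past the ridge until the pull rose sharply, about 1 mm below the nominal home height by the arm's reading. After that I eased off, opened the gripper and moved it 140 mm straight up.

**Last checks:**
- **Bracket pose:** in the side picture taken after release, the plate's top corner was within about 1 px of where it should be when home (331.2, 175.3 against 330.6, 175.0). The plate looked flat and level.
- **Bystanders:** the wrist picture showed the tape and the bottle undisturbed, judged by eye. I didn't look at the glue stick again after the grasp, but the arm didn't work near it afterwards.
- **Contact force:** I couldn't read the bracket–board force directly. The force changes at the wrist read a few newtons, and the moves in contact had force limits of 3 to 15 N, except the last 0.2 mm ease-off.

**Disagreements:** each force-limited stop against the board let the arm sag by 2 to 5 mm and tilt by up to 0.8°. I corrected this before pulling down. The board's sideways position from the fixed cameras differed by about 5 mm from the wrist view, so I used the wrist view, and the screw went in on the first try.

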